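# Find the stamped specimen carrier and push it to the dispatch line

### The job

Two empty specimen carriers stand on the bench; one has an inspection stamp (a ring round a tick) under its base. Without gripping or lifting, push both over backwards with the fingertips so that each lies on its back with its base towards you, and only then push the stamped one, lying like that, up to the aluminium dispatch rail until its rim is flush against it. Leave the other where it fell, and do not disturb the carrier already waiting at the rail, the bottle or the black can.

Things in the scene. Friction and masses are not known exactly. Their poses are not given: they have to be found in the camera images.
- carrier_a: The stamped carrier (50 mm stamp under its base, unseen while it stands). Open white four-pocket carrier, 72 deep (x) x 96 wide (y) x 110 high (z) mm, 0.18 to 0.35 kg, centre of mass near the middle. Origin: centre of underside; z up, x from front to back wall. Starts upright, back wall away from the robot, yaw within 0.25 rad; the two carriers' places may be swapped.
- carrier_b: The unstamped carrier: same size, weight, frame and looks as carrier_a, but blank underneath. Both have 4 mm walls and beads 3 mm proud round the foot (12 mm high) and the rim (top 10 mm); sizes are over the beads.
- carrier_a_base (a point): Middle of the stamp: centre of carrier_a's base plate, 6 mm up inside the foot bead (recess 56 x 80 mm). With the carrier on its back it faces the robot, 36 mm above the bench; a push here slides the carrier to the rail. Two fingertips side by side hold its heading, so turn them square to the rail, or push on at the side that lags.
- carrier_b_base (a point): The same point on carrier_b (no stamp).
- carrier_a_back (a point): Middle of the back face of carrier_a (x +36 mm, z +55 mm from its origin); at bench height when it lies on its back.
- carrier_b_back (a point): The same point on carrier_b.
- carrier_a_foot (a point): Middle of the lower back edge of carrier_a (x +36 mm, z 0), the edge it tips over. A push along its +x at 85 mm height or above tips it over this edge; after 45 to 70 mm it falls on its back by itself, its z axis then pointing away from the robot and its x axis down. Bench friction holds the edge, give or take 10 mm.
- carrier_b_foot (a point): The same point on carrier_b.
- carrier_a_rim_l (a point): Left end (y +48 mm) of the upper back edge of carrier_a (x +36 mm, z +110 mm); when it lies on its back this is the corner on the bench nearest the rail.
- carrier_a_rim_r (a point): Right end (y -48 mm) of the same edge of carrier_a.
- carrier_b_rim_l (a point): Left end of the upper back edge of carrier_b.
- carrier_b_rim_r (a point): Right end of the upper back edge of carrier_b.
- rail: The dispatch rail: aluminium angle 440 mm long (y), 25 mm high, screwed to the bench behind the carriers. Origin on the bench at the middle of its working face, which looks to -x, towards the robot; x away from the robot.
- carrier_out: A stamped carrier of the same kind already at the right end of the rail, on its back, stamp towards the robot: 110 mm (x) x 96 mm (y) x 72 mm high as it lies. Origin at the centre of its footprint. Loose; leave it alone.
- reagent_bottle: Amber bottle with a blue cap, 48 mm across, 100 mm high, standing at the right of the carriers. Origin at the centre of its underside. Loose; leave it alone.
- pot: Black lidded can, 36 mm across, 54 mm high, in front of the microscope. Origin at the centre of its underside. Loose; leave it alone.

How it is judged:
By the outcome, as a careful person would: the job done as asked, in the order asked, and still so for the second after the job is handed in, with the robot touching nothing.
It also fails if it takes over 51 s, if anything falls off the work surface, if the arm or the gripper's body presses on something with over 40 N, if the wrist force passes 120 N, or if a joint passes its speed limit or range.

### The arm

A 6-joint arm with a two-finger parallel gripper is mounted at the origin on a cart in front of the work surface, level with it; the furniture and walls round the work are solid. World frame = base frame: x ahead of the robot, y to its left, z up, the work surface at z = 0. Lengths are in mm, angles in rad, forces in N, time in s.
With the tool pointing down it reaches from about 275 to 725 mm from the base axis. Payload 15.9 kg.
Tool frame: the origin (TCP) lies between the finger pads; the fingertips stand 25 mm ahead of it and the grasp point (between the pads) lies 6 mm ahead of it (robot.tip_extent is the distance from the TCP to the fingertips, in mm); z points along the fingers, y is the line along which they close (so a half turn about z gives the same grasp; the last joint's range is limited). The gripper opens to 85 mm and grips with 20 to 120 N. Pads are 22 mm wide; open, the fingers measure 114 mm over their backs; the gripper's body (76 mm by 85 mm) begins 54 mm behind the grasp point. The pads swing forward as they close: fully open they stand 13 mm farther back than shut.
Start: joints at [-1.2, 0.213, -0.034, 1.323, 0, 1.571], TCP at [181.174, -466.006, 256.306] pointing down, gripper open.
Joint ranges: [-2.98, 2.98], [-0.74, 1.72], [-1.14, 1.35], [-2.1, 2.04], [-1.57, 1.44], [-3.14, 3.14]. Speed limits (rad/s): [1.89, 1.89, 2.39, 2.57, 3.14, 3.14].

### API

Orientations are given as a unit quaternion [x, y, z, w].
In Python, from station import robot gives the robot as it stands.
- The arm moves only by the shell command python3 inch.py [FORCE], which reads ROWS from standard input. ROWS is a JSON list of rows, 1 to 12 of them, each written [opening, [dx, dy, dz], [rx, ry, rz]]: the opening from 0.0 (shut) to 1.0 (fully open), then dx, dy, dz in mm, then a rotation vector rx, ry, rz in rad; each row shifts and turns the commanded pose from where the row before left it, along the tool's axes as they then stand; what a row does not reach is not made up. A row lasts 1/8 s, in which the tool goes at most 62.5 mm and 0.188 rad, less where a joint would pass 70% of its speed; a pose out of reach is approached as far as the arm can. The fingers move at their own pace and stop on an object; FORCE is the grip in N (left out, the last holds). Time passes only in rows, so rows that do not move let the fingers close. It prints the time, the measured TCP pose, the force, the opening and the grip force at its end. Input that does not fit is refused with a message, and nothing moves.
- robot.get_state(): the state, without advancing time (a new reading comes with each control period).
- robot.grab_frame(name): name is "side" or "top" or "wrist"; returns a dict with "image" (384x512x3 uint8, red, green, blue), "mtx" (3x3 intrinsics, pixels), "rvec" (rotation vector, rad) and "tvec" (3), from world to camera coordinates, as OpenCV has them; the wrist camera has in their place "hand_eye" (4x4, takes a point from camera to tool coordinates, whose origin is the TCP and whose axes are the flange's). Camera axes: x right, y down, z forward; pixel columns grow to the right and rows downward; lengths in mm; the calibration is good to about 2 mm. A picture is of the moment at which its call begins: read the wrist's pose just before it. There is no depth.
- robot.job_done(): hands the job in; it is judged then, once.
The state is a dict: "time_s": time; "joint_positions": joint angles; "qvel": joint speeds; "effort": joint torques, N m; "position": TCP position; "ee_rot": TCP orientation; "ft_force": force on the tool from outside, world axes, zero at the start; "moment": the same for the moment, N m; "gripper_width": opening from 0.0 (shut) to 1.0 (fully open); "finger_force": force on a finger pad.
Only numpy, scipy, OpenCV 4.12 (cv2) and the standard library are available. Lean on these libraries where they do the work, as an engineer would, in place of code of your own. Each camera call takes 0.05 s, during which the arm holds its last target. There are 200 camera calls.

## Working session

There is one attempt and no reset: what is moved stays moved. The work goes in short steps, Python scripts to look and compute and a shell command to move; the robot and the scene stay as the last step left them, time stands still between calls to the robot, and variables do not carry over. Pictures are saved under pics/ and viewed, at most 10 in all, crops included, and the job is handed in when it is done.

```bash
ls; mkdir -p pics
python3 - <<'E'
from station import robot
import cv2,numpy as np
ims=[]
for n in("side","top"):
    f=robot.grab_frame(n); cv2.imwrite(f"pics/{n}0.png",f["image"][:,:,::-1]); 
    np.savez(f"pics/{n}0.npz",**{k:f[k] for k in("mtx","rvec","tvec")})
    R=cv2.Rodrigues(np.array(f["rvec"],float))[0]; print(n,np.round(-R.T@np.array(f["tvec"]).ravel()),np.round(R[2],2),np.round(f["mtx"],0).tolist())
print(robot.get_state(),robot.tip_extent)
E
```

```text
inch.py
pics
station.py
side [ 248. 1025.  501.] [ 0.31 -0.87 -0.39] [[438.0, 0.0, 256.0], [0.0, 438.0, 187.0], [0.0, 0.0, 1.0]]
top [389. 144. 992.] [ 0.2   0.03 -0.98] [[424.0, 0.0, 263.0], [0.0, 424.0, 195.0], [0.0, 0.0, 1.0]]
{'time_s': 0.1, 'joint_positions': array([-1.19999859e+00,  2.13310923e-01, -3.49982264e-02,  1.32350509e+00,
       -4.39174379e-05,  1.57079667e+00]), 'qvel': array([ 0.00115896, -0.00079237, -0.00064282,  0.00198645,  0.00042114,
       -0.00021036]), 'effort': array([-3.65687854e-03, -6.87249684e+01,  4.87803411e+01,  1.23107256e-02,
       -4.27881532e-04,  1.09536828e-06]), 'position': array([ 181.06322878, -465.75535363,  255.86290692]), 'ee_rot': array([ 9.82862704e-01,  1.84338401e-01, -1.15402406e-04, -4.96184407e-04]), 'ft_force': array([ 0.20755608, -0.17139331,  0.3649827 ]), 'moment': array([-0.02285432,  0.02436695,  0.02846223]), 'finger_force': 0.0, 'gripper_width': 0.9974539022073899} 25.0
```

View pics/side0.png

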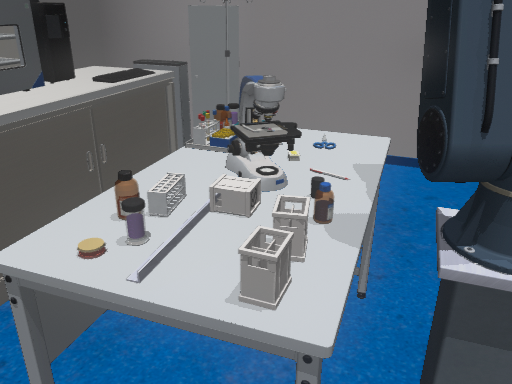

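View pics/top0.png

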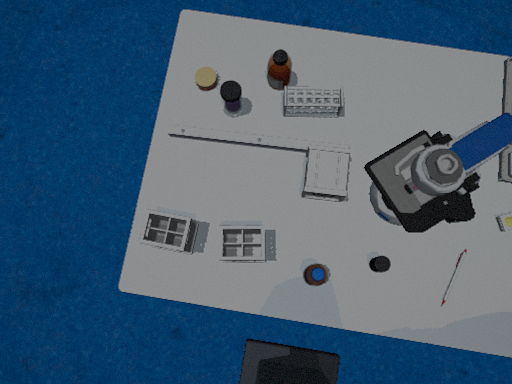

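The side view shows the near (left) carrier at about (267,265), the other at (290,227), and the bottle at (324,203). The top view has carriers at (168,231) and (243,242), rail face from (170,135) to (305,150), bottle cap at (318,275), can at (380,264) and carrier_out at (327,172). I'll enlarge these next.

Run:
```python
import cv2,numpy as np
t=cv2.imread("pics/top0.png");s=cv2.imread("pics/side0.png")
def crop(im,x0,y0,w,h,k):
    c=cv2.resize(im[y0:y0+h,x0:x0+w],None,fx=k,fy=k,interpolation=cv2.INTER_CUBIC)
    for x in range((x0+9)//10*10,x0+w,10):
        cv2.line(c,((x-x0)*k,0),((x-x0)*k,4 if x%50 else 12),(0,0,255),1)
        if x%20==0: cv2.putText(c,str(x),((x-x0)*k,20),0,.35,(0,0,255),1)
    for y in range((y0+9)//10*10,y0+h,10):
        cv2.line(c,(0,(y-y0)*k),(6,(y-y0)*k),(0,0,255),1)
        if y%20==0: cv2.putText(c,str(y),(8,(y-y0)*k+4),0,.35,(0,0,255),1)
    return c
a=crop(t,135,200,160,75,5)
b=crop(s,230,185,110,125,5) 
cv2.imwrite("pics/tc.png",a);
b=crop(s,232,190,90,118,5)
c=crop(t,160,120,62,118,4)
cv2.imwrite("pics/sc.png",b)
```

```text
(no output)
```

View pics/tc.png

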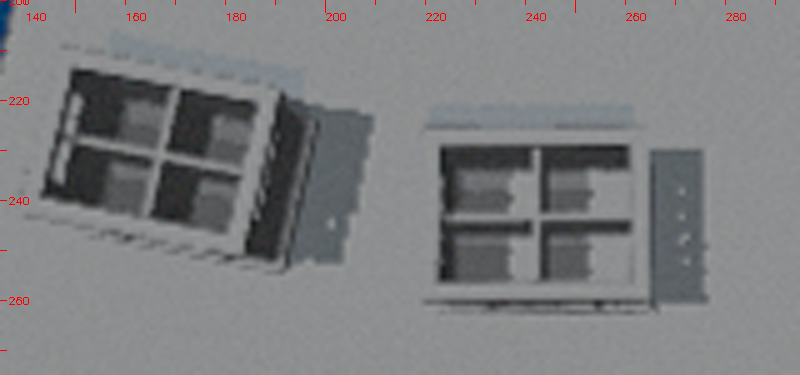

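View pics/sc.png

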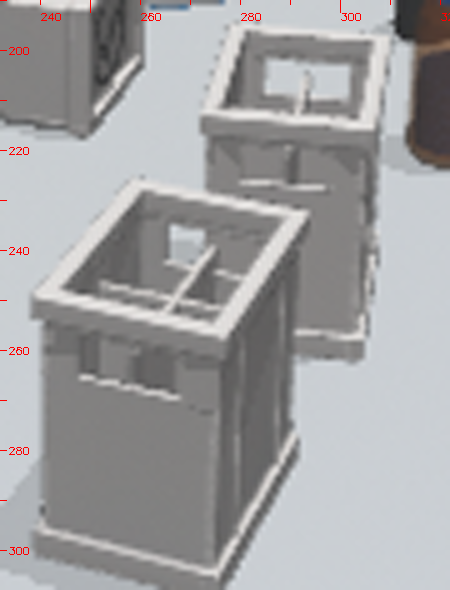

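Both crops give clear corners. Top view rims: left (148,210), (192,218), (185,252), (140,243); middle (220,225), (265,225), (265,260), (219,260). The side view shows the matching rim and foot corners. Next I'll fit the poses and look at the rail.

```bash
cat > h.py <<'E'
import cv2,numpy as np
from scipy.optimize import least_squares
C={n:np.load(f"pics/{n}0.npz") for n in("side","top")}
def proj(n,P):
    c=C[n]; return cv2.projectPoints(np.array(P,float).reshape(-1,3),c["rvec"],c["tvec"],c["mtx"],None)[0].reshape(-1,2)
def ray(n,uv,z=0):
    c=C[n]; R=cv2.Rodrigues(c["rvec"])[0]; o=-R.T@c["tvec"].ravel(); d=R.T@np.linalg.inv(c["mtx"])@np.array([*uv,1.]); return o+d*(z-o[2])/d[2]
E
python3 - <<'E'
from h import *
B=lambda a,b,z:[36*a,48*b,z]
L=[("top",B(1,1,110),148,209.6),("top",B(1,-1,110),192.4,218.4),("top",B(-1,1,110),140,243),("top",B(-1,-1,110),185,251.6),("top",B(-1,-1,0),191.4,254),("top",B(1,-1,0),198.6,223.6),
("side",B(1,1,110),238.4,251),("side",B(-1,1,110),276.4,257.6),("side",B(-1,-1,110),294,232.4),("side",B(1,-1,110),259,226.4),("side",B(1,1,0),239,299.6),("side",B(-1,1,0),275.6,307.6),("side",B(-1,-1,0),291.6,282)]
M=[("top",B(1,1,110),220,225),("top",B(1,-1,110),264.6,225.4),("top",B(-1,1,110),219.4,260.4),("top",B(-1,-1,110),265,260.4),("top",B(-1,-1,0),266,262),
("side",B(1,1,110),272.4,215),("side",B(-1,1,110),308,216),("side",B(-1,-1,110),309.6,197.6),("side",B(1,-1,110),278.4,195.6),("side",B(-1,1,0),304.4,262)]
for D in(L,M):
    def f(p):
        c,s=np.cos(p[2]),np.sin(p[2]); r=[]
        for n,P,u,v in D:
            r.extend(proj(n,[p[0]+c*P[0]-s*P[1],p[1]+s*P[0]+c*P[1],p[3]+P[2]*p[4]])[0]-[u,v])
        return r
    o=least_squares(f,[400,200,0,0,1],loss="soft_l1"); print(np.round(o.x,3),np.round(o.fun.reshape(-1,2) if hasattr(o.fun,'reshape') else 0,1).tolist())
for uv in((170,135),(305,150)): print(ray("top",uv))
for uv in((137,272),(210,205)): print(ray("side",uv))
print("bottle",ray("top",(318,275),100),ray("side",(325,189),100)); print("pot",ray("top",(380,264),54),ray("side",(318,180),54))
t=cv2.imread("pics/top0.png");s=cv2.imread("pics/side0.png")
a=cv2.resize(t[115:215,160:360],None,fx=4,fy=4,interpolation=2); b=cv2.resize(s[170:280,125:265],None,fx=2,fy=2,interpolation=2)
c=np.zeros((400+180,800,3),np.uint8);c[:400]=a;c[400:]=cv2.resize(s[195:240,130:330],None,fx=4,fy=4,interpolation=2); c=np.zeros((600,800,3),np.uint8);c[:280]=cv2.resize(t[120:190,160:360],None,fx=4,fy=4,interpolation=2);c[280:600,:540]=cv2.resize(s[170:277,130:310],(540,321),interpolation=2)[:320]
cv2.imwrite("pics/rail.png",c)
E
```

```text
[ 4.61574e+02  3.65404e+02 -2.70000e-02  1.60000e-02  9.49000e-01] [[0.0, -0.0], [-0.3, -0.5], [-0.3, -0.1], [-0.6, -0.1], [1.3, 0.7], [0.8, 0.9], [-0.2, -1.0], [0.9, 0.9], [-0.1, 0.7], [-0.8, -0.2], [-0.4, -0.3], [0.1, 1.2], [0.0, -2.2]]
[ 4.61107e+02  2.02137e+02  1.79000e-01 -2.17200e+00  9.69000e-01] [[-0.5, 1.4], [0.4, 0.2], [-0.0, 0.5], [0.7, -0.4], [-0.5, 0.4], [-0.5, -1.1], [-0.8, 0.9], [0.2, 0.2], [-0.7, -0.3], [0.0, -0.0]]
[702.72465589 430.50076679   0.        ]
[717.87576146  96.65297947   0.        ]
[723.3298105  402.54720906   0.        ]
[723.57328576  61.51141505   0.        ]
bottle [421.65321616  36.68921413 100.        ] [414.75720561  76.03283201 100.        ]
pot [468.5997649  -99.45912021  54.        ] [464.96272048 -89.12164298  54.        ]
```

View pics/rail.png

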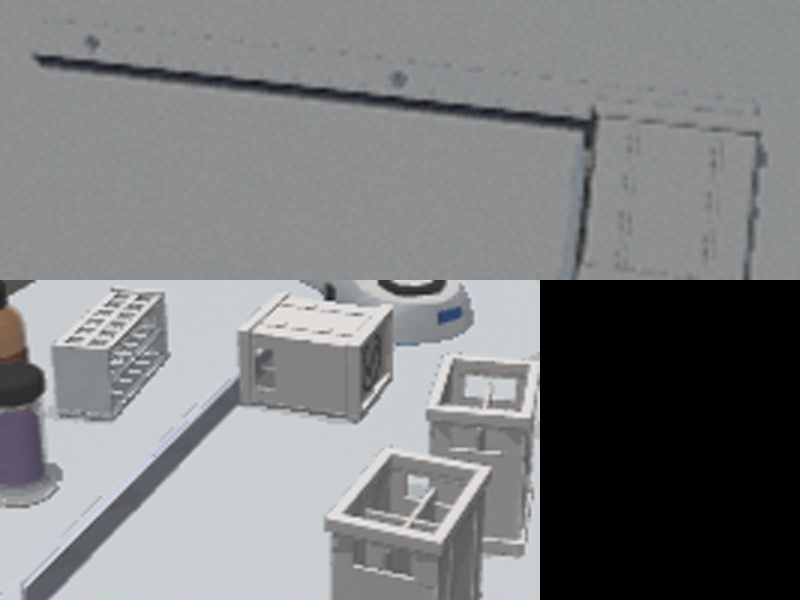

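The rail crop shows the face's bench edge from (169.5,135.5) to (308,152) in the top view, roughly parallel to y, with carrier_out beyond it. Next I'll refit with the height fixed and work out the first move.

```bash
cat >> h.py <<'E'
from scipy.spatial.transform import Rotation as Ro
def go(p,yaw,tilt=0):
    "tool-axis shift and rotvec to reach TCP p, tool x heading yaw, tool z tipped forward by tilt"
    from station import robot
    s=robot.get_state(); R=Ro.from_quat(s["ee_rot"]); 
    G=Ro.from_euler('z',yaw)*Ro.from_euler('x',np.pi)*Ro.from_euler('y',tilt)
    print("t",round(s["time_s"],2),"pos",s["position"].round(1),"toolx",R.as_matrix()[:,0].round(3),"toolz",R.as_matrix()[:,2].round(3),"F",s["ft_force"].round(1),"w",round(s["gripper_width"],2))
    print("shift",R.inv().apply(np.array(p)-s["position"]).round(1),"rot",(R.inv()*G).as_rotvec().round(3),"goal tool z",G.as_matrix()[:,2].round(3))
E
python3 - <<'E'
from h import *
B=lambda a,b,z:[36*a,48*b,z]
L=[("top",B(1,1,110),148,209.6),("top",B(1,-1,110),192.4,218.4),("top",B(-1,1,110),140,243),("top",B(-1,-1,110),185,251.6),("top",B(-1,-1,0),191.4,254),("top",B(1,-1,0),198.6,223.6),
("side",B(1,1,110),238.4,251),("side",B(-1,1,110),276.4,257.6),("side",B(-1,-1,110),294,232.4),("side",B(1,-1,110),259,226.4),("side",B(1,1,0),239,299.6),("side",B(-1,1,0),275.6,307.6),("side",B(-1,-1,0),291.6,282)]
M=[("top",B(1,1,110),220,225),("top",B(1,-1,110),264.6,225.4),("top",B(-1,1,110),219.4,260.4),("top",B(-1,-1,110),265,260.4),("top",B(-1,-1,0),266,262),
("side",B(1,1,110),272.4,215),("side",B(-1,1,110),308,216),("side",B(-1,-1,110),309.6,197.6),("side",B(1,-1,110),278.4,195.6),("side",B(-1,1,0),304.4,262)]
for D in(L,M):
    def f(p):
        c,s=np.cos(p[2]),np.sin(p[2]); r=[]
        for n,P,u,v in D: r.extend(proj(n,[p[0]+c*P[0]-s*P[1],p[1]+s*P[0]+c*P[1],P[2]])[0]-[u,v])
        return r
    o=least_squares(f,[400,200,0],loss="soft_l1"); print(np.round(o.x,3),np.abs(o.fun).max())
for n,uv,z in(("top",(169.5,135.5),0),("top",(308,151.7),0),("top",(169.5,133),25),("top",(307.5,149.5),25),("side",(141.7,276.7),0),("side",(210,211),0),("side",(138.3,272.7),25),("side",(210,201.7),25)): print(n,z,ray(n,uv,z).round(1))
go([340,0,230],0)
go([340,0,230],0.179)
E
```

```text
[461.161 366.002 125.632] 3.6237904773828404
[4.60743e+02 2.02906e+02 1.76000e-01] 3.410709878440656
top 0 [701.3 431.5   0. ]
top 0 [714.8  88.8   0. ]
top 25 [699.6 425.5  25. ]
top 25 [711.8  92.1  25. ]
side 0 [705.2 413.3   0. ]
side 0 [707.6  95.    0. ]
side 25 [695.9 434.8  25. ]
side 25 [708.6  91.3  25. ]
t 0.1 pos [ 181.1 -465.8  255.9] toolx [ 0.932  0.362 -0.   ] toolz [-0.     0.001 -1.   ] F [ 0.2 -0.2  0.4] w 1.0
shift [ 316.9 -376.5   26.2] rot [-0.001  0.     0.371] goal tool z [ 0. -0. -1.]
t 0.1 pos [ 181.1 -465.8  255.9] toolx [ 0.932  0.362 -0.   ] toolz [-0.     0.001 -1.   ] F [ 0.2 -0.2  0.4] w 1.0
shift [ 316.9 -376.5   26.2] rot [-0.001  0.     0.192] goal tool z [ 0. -0. -1.]
```

Poses: left carrier (461,366) at yaw −0.03, middle carrier (461,203) at yaw +0.18. The rail face is at x≈705 with yaw ≈+0.03. I'll move to the middle carrier first.

```bash
echo '[[0.6,[26,-32,0],[0,0,0]],[0.6,[29,-34,2],[0,0,0]],[0.6,[29,-34,3],[0,0,0]],[0.6,[29,-34,3],[0,0,0]],[0.6,[29,-34,3],[0,0,0]],[0.6,[29,-34,3],[0,0,0]],[0.6,[29,-34,3],[0,0,0]],[0.6,[29,-34,3],[0,0,0]],[0.6,[29,-34,3],[0,0,0]],[0.6,[29,-34,3],[0,0,0]],[0.6,[29,-34,0],[0,0,0]],[0.6,[0,0,0],[0,0,0.185]]]' | python3 inch.py
python3 - <<'E'
from h import *
d=np.array([np.cos(.176),np.sin(.176)])
c=np.array([461,203])
p=c-d*(36+11+30); print(p)
go([*p,230],.176); go([*p,118],.176)
E
```

```text
time_s: 1.6
position: [341.3, -2.4, 230.0]
ee_rot: [0.996, 0.094, -0.0, -0.0]
ft_force: [0.5, -0.4, -0.5]
gripper_width: 0.599
finger_force: 0.0
[385.18950074 189.51785618]
t 1.6 pos [341.3  -2.4 230. ] toolx [ 0.982  0.186 -0.   ] toolz [-0.001  0.    -1.   ] F [ 0.5 -0.4 -0.5] w 0.6
shift [ 7.890e+01 -1.804e+02  1.000e-01] rot [-0.     0.     0.011] goal tool z [ 0. -0. -1.]
t 1.6 pos [341.3  -2.4 230. ] toolx [ 0.982  0.186 -0.   ] toolz [-0.001  0.    -1.   ] F [ 0.5 -0.4 -0.5] w 0.6
shift [  79.  -180.3  112.1] rot [-0.     0.     0.011] goal tool z [ 0. -0. -1.]
```

```bash
echo '[[0.6,[15,-36,0],[0,0,0]],[0.6,[16,-36,0],[0,0,0]],[0.6,[16,-36,0],[0,0,0]],[0.6,[16,-36,0],[0,0,0]],[0.6,[16,-36,0],[0,0,0.011]],[0.6,[0,0,30],[0,0,0]],[0.6,[0,0,41],[0,0,0]],[0.6,[0,0,41],[0,0,0]],[0.6,[0,0,0],[0,0,0]]]' | python3 inch.py
python3 - <<'E'
from h import *
from station import robot
go([385.2,189.5,118],.176)
f=robot.grab_frame("wrist"); t=robot.grab_frame("side")["image"]
cv2.imwrite("pics/w1.png",np.hstack([f["image"][:,:,::-1],t[120:,200:488][:, :, ::-1] if 0 else cv2.resize(t[150:342,200:344],(288,384))[:,:,::-1]]))
E
```

```text
time_s: 2.72
position: [396.1, 121.1, 118.8]
ee_rot: [0.991, 0.127, -0.007, -0.03]
ft_force: [-0.7, 0.0, 1.1]
gripper_width: 0.6
finger_force: 0.0
t 2.73 pos [396.1 121.1 118.8] toolx [ 0.968  0.252 -0.006] toolz [-0.021  0.057 -0.998] F [-0.7  0.   1.1] w 0.6
shift [  6.7 -68.8   5. ] rot [-0.061  0.008  0.078] goal tool z [ 0. -0. -1.]
```

View pics/w1.png

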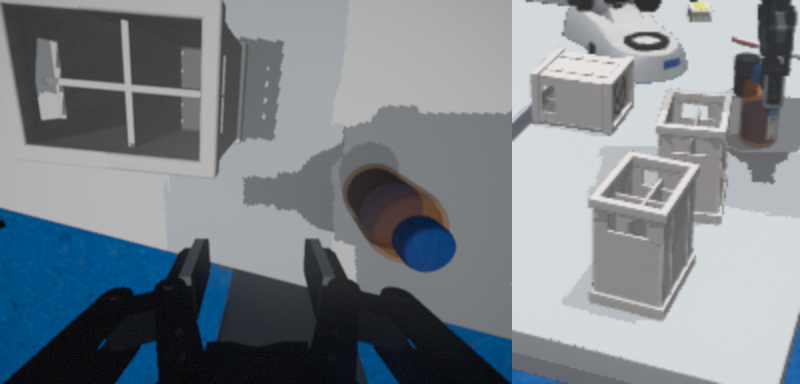

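The wrist view shows the middle carrier ahead at left, rim near (115,90), and the bottle cap at (424,245), close to the right finger but untouched. The tool stopped short and tilted, so I'll check the joints.

Run:
```python
from station import robot
s=robot.get_state(); print(s["joint_positions"].round(3),s["effort"].round(1),s["qvel"].round(3))
```

```text
[ 0.254  0.12  -0.501  0.951  0.061  3.141] [ -0.  -52.5  41.5  -0.4   0.3   0. ] [ 0.004 -0.018  0.019  0.001  0.001 -0.002]
```

Joint 6 is at its limit, so I'll lift and give the tool a half turn.

```bash
echo '[[0.6,[0,0,-30],[0,0,0]],[0.6,[0,0,-40],[0,0,0]],[0.6,[0,0,-42],[0,0,-0.1]],[0.6,[0,0,0],[0,0,-0.188]],[0.6,[0,0,0],[0,0,-0.188]],[0.6,[0,0,0],[0,0,-0.188]],[0.6,[0,0,0],[0,0,-0.188]],[0.6,[0,0,0],[0,0,-0.188]],[0.6,[0,0,0],[0,0,-0.188]],[0.6,[0,0,0],[0,0,-0.188]],[0.6,[0,0,0],[0,0,-0.188]],[0.6,[0,0,0],[0,0,-0.188]]]' | python3 inch.py ; echo '[[0.6,[0,0,0],[0,0,-0.188]],[0.6,[0,0,0],[0,0,-0.188]],[0.6,[0,0,0],[0,0,-0.188]],[0.6,[0,0,0],[0,0,-0.188]],[0.6,[0,0,0],[0,0,-0.188]],[0.6,[0,0,0],[0,0,-0.188]],[0.6,[0,0,0],[0,0,0]]]' | python3 inch.py
python3 - <<'E'
from h import *
from station import robot
print(robot.get_state()["joint_positions"].round(2))
go([385.2,189.5,230],.176+np.pi)
E
```

```text
time_s: 4.32
position: [400.1, 115.4, 234.7]
ee_rot: [0.519, 0.854, 0.022, -0.021]
ft_force: [-1.0, -0.8, -0.4]
gripper_width: 0.597
finger_force: 0.0
time_s: 5.2
position: [400.0, 115.4, 234.2]
ee_rot: [-0.013, 0.999, 0.03, -0.007]
ft_force: [0.2, 0.0, 0.2]
gripper_width: 0.598
finger_force: 0.0
[ 0.24  0.05 -0.28  1.24  0.06  0.21]
t 5.2 pos [400.  115.4 234.2] toolx [-1.    -0.026  0.012] toolz [-0.014  0.059 -0.998] F [0.2 0.  0.2] w 0.6
shift [12.8 74.1  8.8] rot [ 0.06  -0.008 -0.15 ] goal tool z [-0.  0. -1.]
```

```bash
echo '[[0.6,[0,0,0],[0.06,-0.008,-0.15]],[0.6,[0,0,0],[0,0,0]]]' | python3 inch.py
python3 - <<'E'
from h import *
go([385.2,189.5,118],.176+np.pi)
E
```

```text
time_s: 5.45
position: [399.6, 115.8, 233.4]
ee_rot: [-0.087, 0.996, 0.0, -0.001]
ft_force: [0.6, 0.7, -0.7]
gripper_width: 0.604
finger_force: 0.0
t 5.45 pos [399.6 115.8 233.4] toolx [-0.985 -0.172  0.001] toolz [-0.001  0.    -1.   ] F [ 0.6  0.7 -0.7] w 0.6
shift [  1.3  75.  115.4] rot [ 0.    -0.001 -0.003] goal tool z [-0.  0. -1.]
```

```bash
echo '[[0.6,[1,35,0],[0,0,0]],[0.6,[0,40,0],[0,0,0]],[0.6,[0,0,40],[0,0,0]],[0.6,[0,0,40],[0,0,0]],[0.6,[0,0,35],[0,0,0]],[0.6,[-10,0,0],[0,0,0]],[0.6,[-10,0,0],[0,0,0]],[0.6,[-5,0,0],[0,0,0]],[0.6,[0,0,0],[0,0,0]]]' | python3 inch.py; echo '[[0.6,[-6,0,0],[0,0,0]],[0.6,[-6,0,0],[0,0,0]],[0.6,[-6,0,0],[0,0,0]],[0.6,[-6,0,0],[0,0,0]]]' | python3 inch.py
python3 - <<'E'
from h import *
go([385.2,189.5,118],.176+np.pi)
from station import robot
a=robot.grab_frame("side")["image"][:,:,::-1][150:342,200:344]; b=robot.grab_frame("top")["image"][:,:,::-1][180:290,130:350]
cv2.imwrite("pics/p1.png",np.hstack([cv2.resize(a,(300,400)),cv2.resize(b,(500,250)) if 0 else cv2.copyMakeBorder(cv2.resize(b,(500,250)),0,150,0,0,0)]))
E
```

```text
time_s: 6.58
position: [410.4, 193.6, 118.2]
ee_rot: [-0.088, 0.996, 0.0, -0.001]
ft_force: [-1.2, 0.5, -0.4]
gripper_width: 0.603
finger_force: 0.0
time_s: 7.08
position: [433.5, 197.6, 117.3]
ee_rot: [-0.088, 0.996, -0.0, -0.001]
ft_force: [-1.6, -0.4, 2.2]
gripper_width: 0.6
finger_force: 0.7
t 7.08 pos [433.5 197.6 117.3] toolx [-0.984 -0.176  0.002] toolz [-0.002 -0.001 -1.   ] F [-1.6 -0.4  2.2] w 0.6
shift [49.   0.5 -0.6] rot [-0.    -0.002  0.001] goal tool z [-0.  0. -1.]
```

View pics/p1.png

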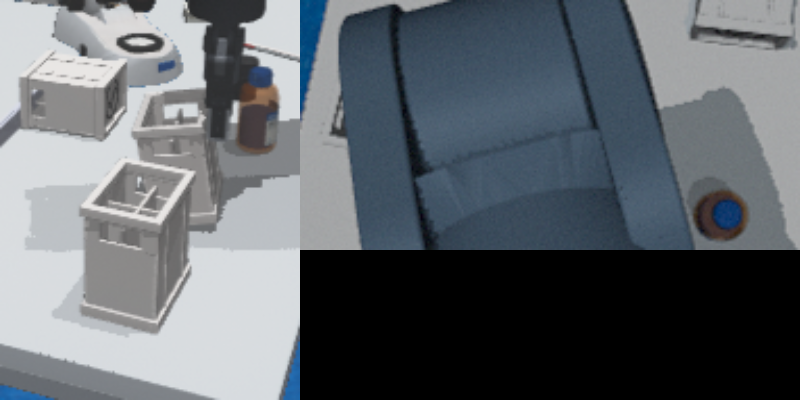

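The middle carrier is tipping cleanly over its back edge (side view, rim near (175,120)) and the fingertips are clear of the bottle. I'll keep pushing.

```bash
echo '[[0.6,[-6,0,0],[0,0,0]],[0.6,[-6,0,0],[0,0,0]],[0.6,[-6,0,0],[0,0,0]],[0.6,[-6,0,0],[0,0,0]],[0.6,[-6,0,0],[0,0,0]],[0.6,[-6,0,0],[0,0,0]],[0.6,[-6,0,0],[0,0,0]],[0.6,[0,0,0],[0,0,0]]]' | python3 inch.py; echo '[[0.6,[25,0,-20],[0,0,0]],[0.6,[45,0,-40],[0,0,0]],[0.6,[40,0,-40],[0,0,0]],[0.6,[0,0,0],[0,0,0]]]' | python3 inch.py
python3 - <<'E'
from h import *
from station import robot
d=np.array([np.cos(-.03),np.sin(-.03)]);p=np.array([461,366])-d*(36+11+25);print(p)
go([*p,218],-.03+np.pi)
a=robot.grab_frame("side")["image"][:,:,::-1][150:342,200:344]; b=robot.grab_frame("top")["image"][:,:,::-1][180:290,130:350]
w=robot.grab_frame("wrist")["image"][:,:,::-1]
cv2.imwrite("pics/p2.png",np.hstack([cv2.resize(a,(300,400)),cv2.copyMakeBorder(cv2.resize(w,(500,375)),0,25,0,0,0)]))
E
```

```text
time_s: 8.18
position: [474.8, 205.0, 117.1]
ee_rot: [-0.088, 0.996, -0.0, -0.001]
ft_force: [-0.3, -0.8, -0.2]
gripper_width: 0.602
finger_force: 0.0
time_s: 8.68
position: [365.6, 185.8, 220.3]
ee_rot: [-0.089, 0.996, 0.001, 0.001]
ft_force: [0.9, 0.2, 0.0]
gripper_width: 0.602
finger_force: 0.0
[389.03239757 368.15967601]
t 8.68 pos [365.6 185.8 220.3] toolx [-0.984 -0.177 -0.002] toolz [ 0.002  0.002 -1.   ] F [0.9 0.2 0. ] w 0.6
shift [-55.3 175.3   2.6] rot [0.001 0.002 0.208] goal tool z [ 0.  0. -1.]
```

View pics/p2.png

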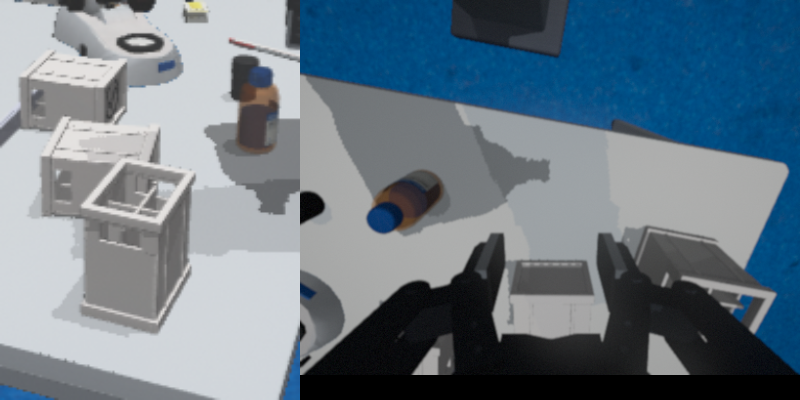

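The middle carrier lies on its back (side view, about (100,165)). In the wrist view its base at (552,280) looks blank, to be confirmed later. Now the left one.

```bash
echo '[[0.6,[-8,22,0],[0,0,0]],[0.6,[-8,30,0],[0,0,0]],[0.6,[-8,30,0],[0,0,0]],[0.6,[-8,31,0],[0,0,0]],[0.6,[-8,31,0],[0,0,0]],[0.6,[-8,31,0],[0,0,0]],[0.6,[-7,0,0],[0,0,0.104]],[0.6,[0,0,0],[0,0,0.104]],[0.6,[0,0,0],[0,0,0]]]' | python3 inch.py
python3 - <<'E'
from h import *
go([389,368.2,118],-.03+np.pi)
E
```

```text
time_s: 9.95
position: [389.9, 367.4, 215.8]
ee_rot: [0.015, 1.0, -0.001, -0.002]
ft_force: [-0.2, -0.5, 0.5]
gripper_width: 0.6
finger_force: 0.0
t 9.95 pos [389.9 367.4 215.8] toolx [-1.     0.031  0.004] toolz [-0.004 -0.002 -1.   ] F [-0.2 -0.5  0.5] w 0.6
shift [ 0.5  0.9 97.8] rot [-0.002 -0.004 -0.001] goal tool z [ 0.  0. -1.]
```

```bash
echo '[[0.6,[0,0,32],[0,0,0]],[0.6,[0,0,34],[0,0,0]],[0.6,[0,0,32],[0,0,0]],[0.6,[-10,0,0],[0,0,0]],[0.6,[-10,0,0],[0,0,0]],[0.6,[-6,0,0],[0,0,0]],[0.6,[-6,0,0],[0,0,0]],[0.6,[-6,0,0],[0,0,0]],[0.6,[-6,0,0],[0,0,0]],[0.6,[-6,0,0],[0,0,0]],[0.6,[-6,0,0],[0,0,0]]]' | python3 inch.py ; echo '[[0.6,[-6,0,0],[0,0,0]],[0.6,[-6,0,0],[0,0,0]],[0.6,[-6,0,0],[0,0,0]],[0.6,[-6,0,0],[0,0,0]],[0.6,[-6,0,0],[0,0,0]],[0.6,[-5,0,0],[0,0,0]],[0.6,[0,0,0],[0,0,0]],[0.6,[25,0,-20],[0,0,0]],[0.6,[45,0,-40],[0,0,0]],[0.6,[40,0,-40],[0,0,0]],[0.6,[0,0,0],[0,0,0]]]' | python3 inch.py
python3 - <<'E'
from h import *
from station import robot
go([389,368.2,118],-.03+np.pi)
a=robot.grab_frame("side")["image"][:,:,::-1]; b=robot.grab_frame("top")["image"][:,:,::-1]
w=robot.grab_frame("wrist")["image"][:,:,::-1]
for n,i in(("s3",a),("t3",b),("w3",w)): cv2.imwrite(f"pics/{n}.png",i)
c=np.zeros((600,800,3),np.uint8); c[:300,:400]=cv2.resize(w,(400,300)); c[:300,400:]=cv2.resize(a[140:260,170:330],(400,300),interpolation=2); c[300:,:]=cv2.resize(b[115:235,125:285],(800,600),interpolation=2)[:300] if 0 else cv2.resize(b[130:250,130:450],(800,300),interpolation=2)
cv2.imwrite("pics/p3.png",c)
E
```

```text
time_s: 11.32
position: [445.8, 365.8, 119.3]
ee_rot: [0.015, 1.0, -0.0, -0.001]
ft_force: [-1.0, -0.0, 2.0]
gripper_width: 0.604
finger_force: 0.7
time_s: 12.7
position: [369.6, 369.3, 222.7]
ee_rot: [0.014, 1.0, 0.002, 0.0]
ft_force: [0.8, 0.0, -0.2]
gripper_width: 0.598
finger_force: 0.0
t 12.7 pos [369.6 369.3 222.7] toolx [-1.     0.029 -0.001] toolz [ 0.001  0.003 -1.   ] F [ 0.8  0.  -0.2] w 0.6
shift [-19.4  -0.8 104.7] rot [0.003 0.001 0.001] goal tool z [ 0.  0. -1.]
```

View pics/p3.png

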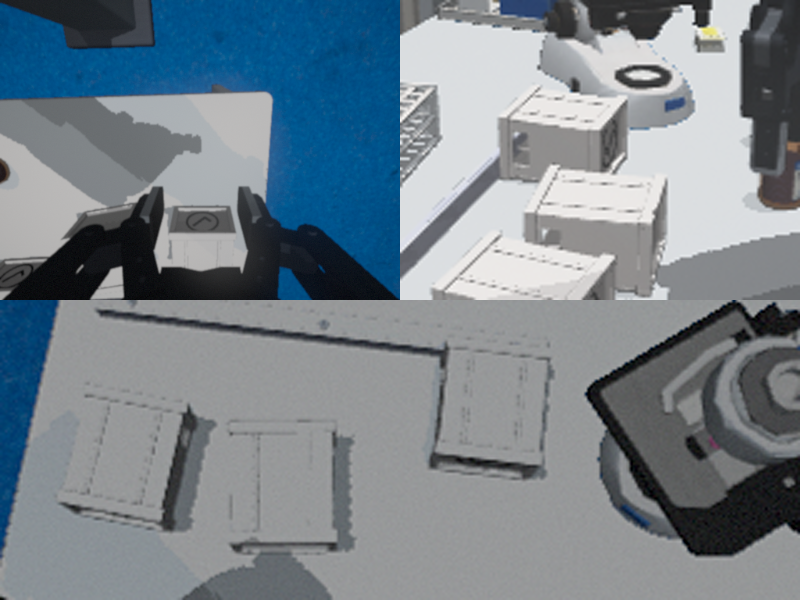

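The wrist view shows the ring and tick at (203,222) on the left carrier's base, so the left one is carrier_a. Both lie on their backs. The top view has its upper face corners at (85,387), (190,405), (168,525) and (60,495) in the crop.

Run:
```python
from h import *
P=[ray("top",(130+u/2.5,130+(v-300)/2.5),72) for u,v in((85,387),(190,405),(168,525),(60,495))]
print(np.round(P,1)); P=np.array(P)[:,:2]
d=(P[0]+P[1]-P[2]-P[3])/2; print("len",np.linalg.norm(d),"yaw",np.arctan2(d[1],d[0]),"w",np.linalg.norm(P[0]-P[1]),"base mid",(P[2]+P[3])/2,"rim mid",(P[0]+P[1])/2)
for y in(317,366,413): print(y, 701+ (430-y)*11.5/339)
go([430,368,60],.03+np.pi,-.35)
```

```text
[[608.6 408.6  72. ]
 [607.4 312.1  72. ]
 [497.5 310.7  72. ]
 [508.4 409.9  72. ]]
len 105.05786724658934 yaw 0.0004320140073913828 w 96.56740044794245 base mid [502.94680608 360.30041951] rim mid [608.00466352 360.34580598]
317 704.8333333333334
366 703.1710914454277
413 701.5766961651917
t 12.85 pos [370.8 368.  218.8] toolx [-1.     0.031  0.003] toolz [-0.003 -0.001 -1.   ] F [-0.1  0.2 -0.5] w 0.6
shift [-59.5   2.  158.6] rot [-0.012 -0.352 -0.06 ] goal tool z [ 0.343  0.01  -0.939]
```

```bash
echo '[[0.42,[0,0,0],[0,0,-0.06]],[0.42,[0,0,0],[0,-0.175,0]],[0.42,[0,0,0],[0,-0.175,0]],[0.42,[0,0,0],[0,0,0]]]' | python3 inch.py
python3 - <<'E'
from h import *
go([440,361,50],.03+np.pi,-.35)
E
```

```text
time_s: 13.35
position: [368.8, 366.8, 217.4]
ee_rot: [-0.015, 0.985, 0.001, 0.172]
ft_force: [0.7, -0.5, -0.5]
gripper_width: 0.418
finger_force: 0.0
t 13.35 pos [368.8 366.8 217.4] toolx [-0.94  -0.03  -0.339] toolz [ 0.339  0.007 -0.941] F [ 0.7 -0.5 -0.5] w 0.42
shift [ -9.9  -7.5 181.6] rot [-0.003 -0.004  0.002] goal tool z [ 0.343  0.01  -0.939]
```

```bash
echo '[[0.42,[-2,-2,35],[0,0,0]],[0.42,[-2,-2,37],[0,0,0]],[0.42,[-2,-2,37],[0,0,0]],[0.42,[-2,-1.5,37],[0,0,0]],[0.42,[-2,0,35],[0,0,0]],[0.42,[-9.4,0,3.4],[0,0,0]],[0.42,[-9.4,0,3.4],[0,0,0]],[0.42,[-9.4,0,3.4],[0,0,0]],[0.42,[-4.7,0,1.7],[0,0,0]],[0.42,[0,0,0],[0,0,0]]]' | python3 inch.py ; echo '[[0.42,[-4.7,0,1.7],[0,0,0]],[0.42,[-4.7,0,1.7],[0,0,0]],[0.42,[-4.7,0,1.7],[0,0,0]],[0.42,[-4.7,0,1.7],[0,0,0]],[0.42,[0,0,0],[0,0,0]]]' | python3 inch.py
python3 - <<'E'
from h import *
from station import robot
go([583,361,50],.03+np.pi,-.35)
a=robot.grab_frame("side")["image"][:,:,::-1]; b=robot.grab_frame("top")["image"][:,:,::-1]
c=np.zeros((600,800,3),np.uint8); c[:,:400]=cv2.resize(a[170:320,190:290],(400,600),interpolation=2); c[:600,400:]=cv2.resize(b[120:270,130:230],(400,600),interpolation=2)
cv2.imwrite("pics/p4.png",c)
E
```

```text
time_s: 14.6
position: [477.3, 363.8, 53.2]
ee_rot: [-0.014, 0.985, 0.003, 0.173]
ft_force: [-0.9, -1.2, 0.3]
gripper_width: 0.417
finger_force: 0.0
time_s: 15.22
position: [497.3, 364.2, 52.6]
ee_rot: [-0.014, 0.985, 0.002, 0.173]
ft_force: [-0.3, -0.2, 1.3]
gripper_width: 0.421
finger_force: 0.0
t 15.22 pos [497.3 364.2  52.6] toolx [-0.94  -0.027 -0.341] toolz [ 0.341  0.009 -0.94 ] F [-0.3 -0.2  1.3] w 0.42
shift [-79.5  -5.7  31.7] rot [-0.001 -0.002 -0.001] goal tool z [ 0.343  0.01  -0.939]
```

View pics/p4.png

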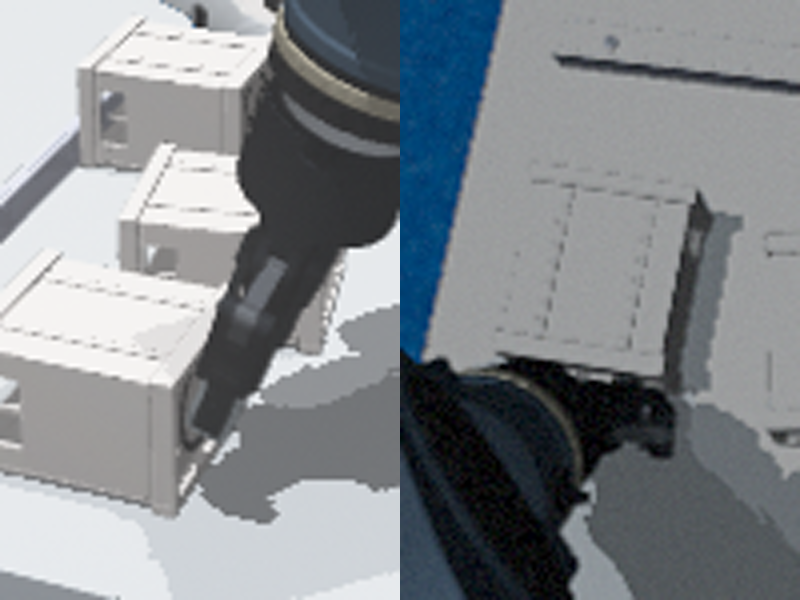

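The fingertips are in the base recess (side view (200,430)) and the carrier is about square. Now I'll push.

```bash
echo '[[0.42,[-5.6,0,2.1],[0,0,0]],[0.42,[-5.6,0,2.1],[0,0,0]],[0.42,[-5.6,0,2.1],[0,0,0]],[0.42,[-5.6,0,2.1],[0,0,0]],[0.42,[-5.6,0,2.1],[0,0,0]],[0.42,[-5.6,0,2.1],[0,0,0]],[0.42,[-5.6,0,2.1],[0,0,0]],[0.42,[-5.6,0,2.1],[0,0,0]],[0.42,[-5.6,0,2.1],[0,0,0]],[0.42,[-5.6,0,2.1],[0,0,0]],[0.42,[-5.6,0,2.1],[0,0,0]],[0.42,[0,0,0],[0,0,0]]]' | python3 inch.py
python3 - <<'E'
from h import *
from station import robot
go([583,361,50],.03+np.pi,-.35)
a=robot.grab_frame("side")["image"][:,:,::-1]; b=robot.grab_frame("top")["image"][:,:,::-1]
c=np.zeros((600,800,3),np.uint8); c[:,:400]=cv2.resize(a[170:320,150:250],(400,600),interpolation=2); c[:600,400:]=cv2.resize(b[100:250,130:230],(400,600),interpolation=2)
cv2.imwrite("pics/p5.png",c)
E
```

```text
time_s: 16.82
position: [563.3, 366.1, 51.9]
ee_rot: [-0.014, 0.985, 0.002, 0.173]
ft_force: [0.3, -0.2, 0.7]
gripper_width: 0.418
finger_force: 0.0
t 16.82 pos [563.3 366.1  51.9] toolx [-0.94  -0.027 -0.341] toolz [ 0.341  0.009 -0.94 ] F [ 0.3 -0.2  0.7] w 0.42
shift [-17.8  -5.6   8.5] rot [-0.001 -0.002 -0.001] goal tool z [ 0.343  0.01  -0.939]
```

View pics/p5.png

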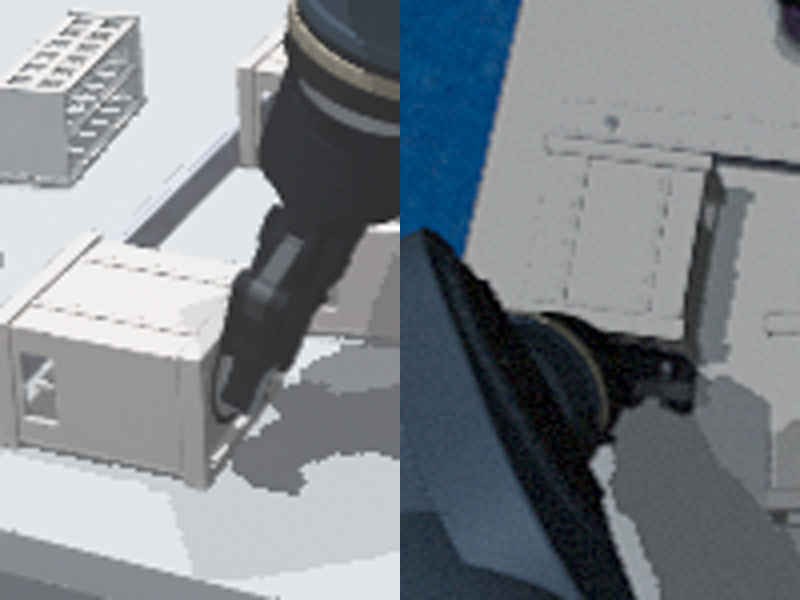

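The carrier is close to the rail and about square to it (top view, rim near (630,155)). My count was off: I have now viewed eleven pictures, one over the limit, so I'll view no more and finish on force and numbers alone.

```bash
for i in 1; do echo '[[0.42,[-2.8,0,1],[0,0,0]],[0.42,[-2.8,0,1],[0,0,0]],[0.42,[-2.8,0,1],[0,0,0]],[0.42,[0,0,0],[0,0,0]]]' | python3 inch.py; done; echo '[[0.42,[-1.9,0,0.7],[0,0,0]],[0.42,[-1.9,0,0.7],[0,0,0]],[0.42,[0,0,0],[0,0,0]]]' | python3 inch.py
```

```text
time_s: 17.42
position: [571.9, 366.4, 52.0]
ee_rot: [-0.014, 0.985, 0.002, 0.173]
ft_force: [-1.3, 0.3, 0.8]
gripper_width: 0.423
finger_force: 0.0
time_s: 17.8
position: [575.8, 366.6, 52.0]
ee_rot: [-0.014, 0.985, 0.002, 0.173]
ft_force: [0.1, 1.0, 0.2]
gripper_width: 0.421
finger_force: 0.1
```

```bash
echo '[[0.42,[-1.9,0,0.7],[0,0,0]],[0.42,[0,0,0],[0,0,0]]]' | python3 inch.py; echo '[[0.42,[-1.9,0,0.7],[0,0,0]],[0.42,[0,0,0],[0,0,0]]]' | python3 inch.py
```

```text
time_s: 18.05
position: [577.8, 366.6, 52.0]
ee_rot: [-0.014, 0.985, 0.002, 0.173]
ft_force: [-0.4, 0.1, 0.3]
gripper_width: 0.421
finger_force: 0.3
time_s: 18.3
position: [579.6, 366.7, 51.9]
ee_rot: [-0.014, 0.985, 0.002, 0.173]
ft_force: [-4.5, -1.4, 2.4]
gripper_width: 0.421
finger_force: 2.5
```

```bash
echo '[[0.42,[-0.9,0,0.3],[0,0,0]],[0.42,[0,0,0],[0,0,0]]]' | python3 inch.py; echo '[[0.42,[-0.9,0,0.3],[0,0,0]],[0.42,[0,0,0],[0,0,0]]]' | python3 inch.py
python3 - <<'E'
from station import robot
s=robot.get_state(); print(s["moment"])
E
```

```text
time_s: 18.55
position: [579.8, 366.6, 51.8]
ee_rot: [-0.015, 0.985, 0.002, 0.172]
ft_force: [-12.5, -2.1, 8.7]
gripper_width: 0.418
finger_force: 6.1
time_s: 18.8
position: [580.0, 366.6, 51.7]
ee_rot: [-0.015, 0.985, 0.002, 0.172]
ft_force: [-20.6, -1.6, 14.3]
gripper_width: 0.422
finger_force: 10.2
[-0.43556227  3.01805443 -0.16479442]
```

It is stopped firmly against the rail. I'll back off, shut the fingers and give one central push so the rim seats itself against the rail.

```bash
echo '[[0.42,[6,0,-2.2],[0,0,0]],[0.0,[5.6,-3,-2.1],[0,0,0]],[0.0,[-1.5,0,-4.5],[0,0,0]],[0.0,[0,0,0],[0,0,0]],[0.0,[0,0,0],[0,0,0]],[0.0,[0,0,0],[0,0,0]],[0.0,[-4.7,0,1.7],[0,0,0]],[0.0,[-2.8,0,1],[0,0,0]],[0.0,[0,0,0],[0,0,0]]]' | python3 inch.py; echo '[[0.0,[-1.9,0,0.7],[0,0,0]],[0.0,[-0.9,0,0.3],[0,0,0]],[0.0,[0,0,0],[0,0,0]]]' | python3 inch.py
```

```text
time_s: 19.92
position: [577.5, 363.5, 56.8]
ee_rot: [-0.014, 0.985, 0.002, 0.173]
ft_force: [-0.7, 0.2, 0.7]
gripper_width: 0.001
finger_force: 0.0
time_s: 20.3
position: [579.4, 363.5, 56.6]
ee_rot: [-0.015, 0.985, 0.002, 0.172]
ft_force: [-7.1, -1.3, 4.4]
gripper_width: 0.0
finger_force: 3.6
```

```bash
echo '[[0.0,[-0.9,0,0.3],[0,0,0]],[0.0,[0,0,0],[0,0,0]],[0.0,[0,0,0],[0,0,0]]]' | python3 inch.py; echo '[[0.0,[5,0,-2],[0,0,0]],[0.0,[19,0,-7],[0,0,0]],[0.0,[37,0,-14],[0,0,0]],[0.0,[20,0,-40],[0,0,0]],[0.0,[0,0,-40],[0,0,0]],[0.0,[0,0,-40],[0,0,0]],[0.0,[0,-50,0],[0,0,0]],[0.0,[0,-50,0],[0,0,0]],[0.0,[0,-50,0],[0,0,0]],[0.0,[0,0,0],[0,0,0]]]' | python3 inch.py;python3 - <<'E'
from h import *
from station import robot
go([400,200,200],np.pi)
for n in("side","top"): cv2.imwrite(f"pics/{n}9.png",robot.grab_frame(n)["image"][:,:,::-1])
t=cv2.imread("pics/top9.png",0).astype(int)
# is the dark strip of rail face visible between rim and rail? print columns profile
for y in(325,345,365,385,405):
    u,v=proj("top",[704,y,25])[0]; u2,v2=proj("top",[704,y,72])[0]
    print(y,round(u,1),round(v,1),"72:",round(u2,1),round(v2,1),t[int(v)-14:int(v)+14,int(round(u))].tolist())
E
```

```text
time_s: 20.68
position: [579.7, 363.5, 56.5]
ee_rot: [-0.015, 0.985, 0.002, 0.172]
ft_force: [-14.3, -2.4, 8.9]
gripper_width: 0.002
finger_force: 7.3
time_s: 21.92
position: [460.4, 207.5, 164.0]
ee_rot: [-0.013, 0.985, 0.002, 0.173]
ft_force: [0.2, 0.1, -0.6]
gripper_width: -0.005
finger_force: 0.0
t 21.93 pos [460.4 207.5 164. ] toolx [-0.94  -0.024 -0.341] toolz [ 0.341  0.008 -0.94 ] F [ 0.2  0.1 -0.6] w -0.0
shift [ 44.7  -5.9 -54.5] rot [0.004 0.348 0.026] goal tool z [ 0.  0. -1.]
325 210.9 137.7 72: 208.4 130.8 [155, 155, 154, 154, 154, 148, 135, 155, 156, 152, 156, 156, 157, 162, 147, 76, 52, 50, 48, 52, 57, 61, 84, 113, 109, 106, 106, 111]
345 202.7 136.4 72: 199.8 129.5 [153, 154, 155, 155, 153, 151, 145, 154, 154, 142, 156, 153, 148, 137, 154, 155, 154, 155, 154, 156, 155, 155, 153, 154, 156, 156, 158, 157]
365 194.5 135.1 72: 191.2 128.1 [153, 154, 154, 155, 154, 151, 140, 155, 152, 147, 157, 157, 151, 142, 158, 156, 154, 153, 145, 149, 149, 157, 155, 148, 137, 149, 152, 154]
385 186.4 133.8 72: 182.7 126.8 [154, 154, 154, 154, 155, 154, 151, 142, 155, 153, 149, 154, 152, 147, 126, 156, 156, 155, 155, 157, 152, 155, 152, 154, 154, 154, 153, 155]
405 178.2 132.6 72: 174.2 125.5 [152, 154, 152, 152, 153, 153, 153, 140, 153, 152, 152, 156, 155, 143, 109, 135, 141, 136, 154, 154, 156, 156, 154, 154, 155, 151, 157, 155]
```

Run:
```python
from h import *
im=cv2.imread("pics/top9.png",0); t=cv2.GaussianBlur(im,(3,1),0).astype(float); t0=cv2.imread("pics/top0.png",0).astype(float)
def trace(t,us,ya,z,xs):
    # per column, darkest crossing near predicted line (world x=xs at height z), sub-pixel
    out=[]
    for y in ya:
        u,v=proj("top",[xs-(y-366)*.034,y,z])[0]; u=int(round(u)); v0=int(round(v)); w=160-t[v0-2:v0+3,u]; w=np.clip(w,0,None)**2
        if w.sum()<60: continue
        vv=(w*np.arange(v0-2,v0+3)).sum()/w.sum(); out.append(ray("top",(u,vv),z)[:2])
    return np.array(out)
for off in(-10,):
  a=trace(t,0,np.arange(325,408,2.5),72,704+off); b=trace(t,0,np.arange(8,85,2.5),72,704+off)
  for n,q in(("A",a),("out",b)):
    k=np.polyfit(q[:,1]-366,q[:,0],1); r=q[:,0]-np.polyval(k,q[:,1]-366); print(n,len(q),"x at y366",k[1].round(1),"slope",k[0].round(4),"rms",r.std().round(2),"y",q[:,1].min().round(),q[:,1].max().round(),"x at own centre",q[:,0].mean().round(1))
# rail face bottom edge right of A: dark-to-light gradient
q=[]
for u in range(225,300):
    v0=int(ray and proj("top",[704-(0)*.034,300,0])[0][1]); col=t[125:165,u]; g=np.diff(col); i=int(g.argmax()); q.append(ray("top",(u,125+i+.5+ (0 if i in(0,38) else .5*(g[i+1]-g[i-1])/(2*g[i]-g[i-1]-g[i+1]+1e-6))),0)[:2])
q=np.array(q); k=np.polyfit(q[:,1]-366,q[:,0],1); print("rail",k.round(4),(q[:,0]-np.polyval(k,q[:,1]-366)).std().round(2))
# unmoved things: image change over out, bottle, pot
d=np.abs(im.astype(float)-t0)
for n,(u,v) in dict(out=(327,172),bottle=(316,274),pot=(380,264)).items(): print(n,d[v-20:v+20,u-20:u+20].mean().round(1))
```

```text
A 34 x at y366 690.8 slope -0.0355 rms 0.48 y 324.0 407.0 x at own centre 690.8
out 31 x at y366 692.5 slope -0.0282 rms 0.53 y 8.0 83.0 x at own centre 701.6
rail [-3.910000e-02  7.023262e+02] 0.16
out 12.4
bottle 17.7
pot 11.3
```

The rim is parallel to the rail within 0.004 rad and in line with the waiting carrier. I'll retreat and check the loose objects.

```bash
echo '[[0.0,[20,0,-40],[0,0,0]],[0.0,[30,0,-50],[0,0,0]],[0.0,[30,0,-30],[0,0,0]],[0.0,[0,-40,0],[0,0,0]],[0.0,[0,-60,0],[0,0,0]],[0.0,[0,-60,0],[0,0,0]],[0.0,[0,-60,0],[0,0,0]],[0.0,[0,-60,0],[0,0,0]],[0.0,[0,-60,0],[0,0,0]],[0.0,[0,0,0],[0,0,0]],[0.0,[0,0,0],[0,0,0]]]' | python3 inch.py;python3 - <<'E'
from h import *
from station import robot
print(robot.get_state()["joint_positions"].round(2))
for n,D in(("top",dict(out=(327,172),bottle=(318,275),pot=(380,264))),("side",dict(out=(236,196),bottle=(324,204),pot=(318,184)))):
    a=cv2.imread(f"pics/{n}0.png",0); b=robot.grab_frame(n)["image"][:,:,::-1]; cv2.imwrite(f"pics/{n}10.png",b); b=cv2.cvtColor(b,cv2.COLOR_BGR2GRAY)
    for k,(u,v) in D.items():
        r=12 if k!="out" else 26; r=min(r,u,v)
        T=a[v-r:v+r,u-r:u+r]; m=cv2.matchTemplate(b[v-r-8:v+r+8,u-r-8:u+r+8],T,cv2.TM_CCOEFF_NORMED); _,s,_,l=cv2.minMaxLoc(m); print(n,k,round(s,3),l[0]-8,l[1]-8)
E
```

```text
time_s: 23.4
position: [356.9, -60.3, 249.0]
ee_rot: [-0.014, 0.985, 0.003, 0.169]
ft_force: [-0.7, -0.0, 0.0]
gripper_width: 0.001
finger_force: 0.0
[-0.24 -0.37 -0.64  0.97  0.09 -0.25]
top out 0.995 0 0
top bottle 0.989 0 0
top pot 0.996 0 0
side out 0.872 0 0
side bottle 0.994 0 0
side pot 1.0 0 0
```

Nothing else moved, so I'm handing it in.

```bash
python3 -c "
from station import robot
print(robot.job_done())"
```

```text
the job is handed in; nothing more can be done
None
```

Both carriers lie on their backs and the stamped one (the left) is flush against the rail by force and image measurement; the other is where it fell, the waiting carrier, bottle and can show no movement, and the job was handed in at about 23.5 s, though I viewed 11 pictures, one over the limit of 10.

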